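# Free the jammed hopper stopper and park it

### The job

The wooden stopper is jammed in the neck of the button hopper; the hopper is held on its stand only by its own weight and comes up if you pull straight, so twist the stopper to and fro while pulling it out and keep the hopper down on its stand. Stand the stopper upright on the bare counter and let go, then take it again by the two ends of its bar and lower it, without dropping it, upright onto the floor of the narrow wooden slot rack. Leave the other things on the counter and in the tray where they are.

Things in the scene. Friction and masses are not known exactly. Their poses are not given: they have to be found in the camera images.
- stopper: Wooden stopper, 60 mm tall, 90 g. Origin: centre of the underside of its shank, z up its axis. Round shank 28 mm across (z 0 to 22 mm), flange 36 mm across (22 to 28), bar grip (28 to 60) 60 mm long along its y, 34 mm thick along its x. It starts with the shank gripped by springs in the hopper's neck, flange on the rim; free once raised 21 mm. Stands steadily on its shank end.
- stopper_bar (a point): Middle of the stopper's bar grip, 46 mm above the stopper's origin. The springs' friction (25 to 55 N, up to 0.8 N m) acts against the direction in which the shank's surface slides, so during a turn little of it resists the pull, if the rise is at most a third of the surface's travel (14 mm radius), e.g. 3 mm of rise per 0.7 rad of turn. No end stops to the turning.
- stand: Fixed stand of the hopper. Origin: on the counter under the hopper's axis. Dark plate 130 x 130 x 12 mm with the hopper on it; along +x a tin chute slopes down to a white shallow enamel tray 110 x 130 x 22 mm that is fixed to the stand, its centre 172 mm from the origin. At the start the stopper's bar lies along the stand's y to within 0.12 rad.
- hopper (a joint): How far the hopper has been lifted off its stand, m: 0 when it rests there. Square tin box 104 x 104 mm, 1.3 to 1.7 kg, its flat top 95 mm above the counter. It can slide up but cannot turn or shift.
- ears (a point): Middle between the hopper's two flat upright lifting ears, on the axis, 160 mm above the counter, level with their tops. The ears stand on the hopper's top to +y and -y of the stand's frame, 20 mm wide, 8 mm thick, inner faces 39 mm from the axis: no room for fingers at the ends of the bar, so here the bar is gripped across its 34 mm thickness.
- neck_rim (a point): Centre of the upper rim of the hopper's round zinc neck (52 mm outside, 32 mm bore), 125 mm above the counter; moves with the hopper.
- rack: Fixed dark wooden slot rack. Origin: on the counter under its middle. Floor 80 (x) x 70 (y) mm, 8 mm thick; two upright walls 12 mm thick, 80 mm long, 84 mm above the counter, leave a slot 46 mm wide along the rack's x, open at the top and both ends. The stopper fits with its bar along the slot, and fingers fit only at the two ends of the bar.
- buckle: Bystander: flat bronze buckle 58 x 50 x 10 mm. Origin: centre of its underside.
- button0: Bystander: horn button, 28 mm across, 5 mm thick, on the counter beyond the middle. Origin: centre of its underside. The counter between hopper and rack (x 0.48 to 0.62, y within 0.06 of 0) is bare.
- button1: Bystander: horn button, 28 mm across, 5 mm thick, on the counter near the robot. Origin: centre of its underside.
- button2: Bystander: horn button, 28 mm across, 5 mm thick, lying in the tray. Origin: centre of its underside.
- stay_box: Bystander: cast zinc collar stay box 77 x 47 x 30 mm. Origin: centre of its underside.
- egg: Bystander: wooden darning egg, 46 mm across, 60 mm tall, standing on its flat foot. Origin: centre of its underside.
- spool: Bystander: wooden thread spool, 32 mm across, 36 mm tall. Origin: centre of its underside.
Mind the look-alikes: they are no part of the job. Several things look just like the rack: the one meant starts farthest to the robot's right. What is shaped like the stopper but yellow is not meant.

How it is judged (in metres and radians):
On the way, in this order (a step that is already met when the one before it is completed fails the run):
1. the stopper is out of the neck, the hopper sitting on its stand (z of stopper in the frame of neck_rim above 0.002 m and value of joint hopper below 0.003 m), for 0.1 s.
2. the stopper stands upright on the counter, clear of the rack, let go (height (world z) of stopper below 0.004 m and angle between stopper's own z axis and vertical below 0.1 rad and contact force between the fingers and stopper below 0.1 N and horizontal distance between stopper and rack above 0.06 m), for 0.2 s.
At the end, for the whole second after the job is handed in: The stopper stands upright (within 0.1 rad) on the floor of the slot rack, its axis within 20 mm of the rack's middle along the slot and between the walls, its bar along the slot, at rest and let go; the hopper rests on its stand (lifted by less than 3 mm) (z of stopper in the frame of rack between 0.005 and 0.012 m and x of stopper in the frame of rack between -0.02 and 0.02 m and y of stopper in the frame of rack between -0.015 and 0.015 m and angle between stopper's own z axis and vertical below 0.1 rad and angle between the y axis of stopper and the x axis of rack, either way round below 0.3 rad and linear speed of stopper below 0.02 m/s and contact force between the fingers and stopper below 0.1 N and value of joint hopper below 0.003 m); the robot touches nothing.
It fails at once if the hopper is lifted more than 10 mm off its stand (value of joint hopper above 0.01 m).
It fails at once if the stopper is dropped (falls free faster than 0.4 m/s, about 8 mm) (linear speed of stopper above 0.4 m/s and contact force between the fingers and stopper below 0.05 N).
It fails at once if a bystander is pushed more than 30 mm from its place (distance of any of buckle, button0, button1, button2, stay_box, egg, spool from where it was at the start of the episode above 0.03 m).
It also fails if it takes over 72 s, if anything falls off the work surface, if the arm or the gripper's body presses on something with over 40 N, if the wrist force passes 120 N, or if a joint passes its speed limit or range.

### The arm

A 6-joint arm with a two-finger parallel gripper is mounted at the origin on the work surface. World frame = base frame: x ahead of the robot, y to its left, z up, the work surface at z = 0. Lengths are in mm, angles in rad, forces in N, time in s.
With the tool pointing down it reaches from about 250 to 775 mm from the base axis. Payload 4 kg.
Tool frame: the origin (TCP) lies on the centre line of the jaws, within the pads' length; the fingertips stand 19 mm ahead of it and the grasp point (between the pads) is the TCP; z points along the fingers, y is the line along which they close (so a half turn about z gives the same grasp; the last joint's range is limited). The gripper opens to 94 mm and grips with 3 to 60 N. Pads are 16 mm wide; open, the fingers measure 119 mm over their backs; the gripper's body (75 mm by 177 mm) begins 78 mm behind the grasp point.
Start: joints at [-1.218, 0.087, 1.371, -0, 1.684, -0.103], TCP at [242.099, -493.869, 224.506] pointing down, gripper open.
Joint ranges: [-3.1, 3.1], [-0.76, 2.03], [0.27, 2.55], [-1.08, 4.22], [0.17, 2.65], [-2.57, 2.57]. Speed limits (rad/s): [2.79, 2.79, 3.14, 3.14, 3.14, 3.14].

### API

Orientations are given as a 3x3 rotation matrix whose columns are the frame's x, y, z axes.
In Python, from cell import get_obs, capture, camera_info, finish_job gives the robot as it stands. The module is installed in compiled form; this text tells all that it offers.
- The arm moves only by the tool drive_tool, never from a script. Its argument "increments" is one flat list of numbers, 6 for each row, row after row: the shift along the tool's x, y, z normalised to -1 to 1, where 1 is 0.15 m, then the turn, a rotation vector about the tool's x, y, z normalised to -1 to 1, where 1 is 60 degrees. In form: [dx, dy, dz, ax, ay, az, dx, dy, dz, ax, ay, az, ...]. A call has 1 to 8 rows; each row is the pose to reach, as a shift and turn from the pose commanded when the call began, along the tool's axes at that moment; what a row does not reach only later rows make up. A row lasts 1/12 s, in which the tool goes at most 41.7 mm and 7.16 degrees, less where a joint would pass 70% of its speed; a pose out of reach is approached as far as the arm can. A call with a number of a shift or a turn outside -1 to 1 is refused whole. A call with a gripper value outside its range is refused whole. "claw" is the closure, from -1 (fully open) to 1 (shut), set as the call begins (left out, the last holds). The fingers move at their own pace and stop on an object; "newtons" is the grip in N (left out, the last holds). Time passes only in rows, so rows that repeat a pose let the fingers close. It gives the time, the measured TCP pose, the force, the opening and the grip force at its end, in the units of the state.
- get_obs(): the state, without advancing time (a new reading comes with each control period).
- capture(name): name is "side" or "top"; returns the picture (420x560x3 uint8, red, green, blue); there is no depth.
- camera_info(name): a dict with "fx", "fy", "cx", "cy" (pixels), "R" (3x3) and "t" (3): a world point X has camera coordinates R X + t. Camera axes: x right, y down, z forward; pixel columns grow to the right and rows downward; lengths in mm; the calibration is good to about 2 mm. A picture is of the moment at which its call begins. camera_info takes no time and is no camera call.
- finish_job(): hands the job in; it is judged then, once.
The state is a dict: "time_s": time; "qpos": joint angles; "qvel": joint speeds; "joint_torque": joint torques, N m; "tcp_pos": TCP position; "eef_rot": TCP orientation; "ft_force": force on the tool from outside, world axes, zero at the start; "ft_torque": the same for the moment, N m; "width": finger opening in mm; "grip_force": force on a finger pad.
Only numpy, scipy, OpenCV 4.12 (cv2) and the standard library are available. Lean on these libraries where they do the work, as an engineer would, in place of code of your own. Each camera call takes 0.05 s, during which the arm holds its last target. There are 200 camera calls.

## Working session

There is one attempt and no reset: what is moved stays moved. The work goes in short steps, Python scripts to look and compute and a tool call to move; the robot and the scene stay as the last step left them, time stands still between calls to the robot, and variables do not carry over. Pictures are saved under pics/ and viewed, at most 10 in all, crops included, and the job is handed in when it is done.

Besides the shell and the picture viewer there is one more tool, called after ">>>" as name(argument=value, ...), one argument or row to a line, values as JSON. drive_tool: Moves the arm, as the interface text tells. Scaled input: -1 to 1 covers 0.15 m each way for a shift and 60 degrees each way for a turn. Its arguments: {"type":"object","properties":{"increments":{"type":"array","items":{"type":"number"}},"claw":{"type":"number"},"newtons":{"type":"number"}},"required":["increments"]}

```bash
mkdir -p pics; python3 - <<'E'
from cell import *
import cv2,numpy as np
for n in("side","top"):
    im=capture(n);cv2.imwrite(f"pics/{n}0.png",im[:,:,::-1]);c=camera_info(n);print(n,c)
o=get_obs();print(o)
E
```

```text
side {'fx': 509.23896849624055, 'fy': 509.23896849624055, 'cx': 282.98731126220974, 'cy': 217.3466943467473, 'R': array([[-0.87922556, -0.47608403,  0.01750437],
       [-0.33672636,  0.59503019, -0.72976327],
       [ 0.33701301, -0.64752071, -0.6834758 ]]), 't': array([ 500.0955948 ,  268.53547065, 1210.02644418])}
top {'fx': 398.34113732417086, 'fy': 398.34113732417086, 'cx': 286.82292980591944, 'cy': 209.1350442983372, 'R': array([[-0.02547899, -0.99965714,  0.00603575],
       [-0.99282581,  0.02459838, -0.11701214],
       [ 0.11682355, -0.00897379, -0.99311214]]), 't': array([   4.80293449,  564.71503673, 1122.84273287])}
{'time_s': 0.1, 'qpos': array([-1.21810592e+00,  8.79123876e-02,  1.37206595e+00, -5.96598271e-06,
        1.68360152e+00, -1.03117881e-01]), 'qvel': array([-0.0003002 , -0.00212109, -0.00378671,  0.00107734,  0.00170674,
        0.00066052]), 'joint_torque': array([ 2.27195087e-03, -3.41253912e+01, -3.03300619e+01,  7.20527256e-02,
        3.04590364e-02, -1.01207852e-04]), 'tcp_pos': array([ 241.93451979, -493.43620103,  223.42293949]), 'eef_rot': array([[ 8.97905884e-01,  4.40186943e-01, -6.91988044e-04],
       [ 4.40187442e-01, -8.97903974e-01,  1.86282988e-03],
       [ 1.98654576e-04, -1.97725036e-03, -9.99998026e-01]]), 'ft_force': array([-0.1781359 , -0.42184446,  0.46174774]), 'ft_torque': array([0.0008817 , 0.01472684, 0.0192645 ]), 'grip_force': 0.0, 'width': 93.7656971701276}
```

View pics/top0.png

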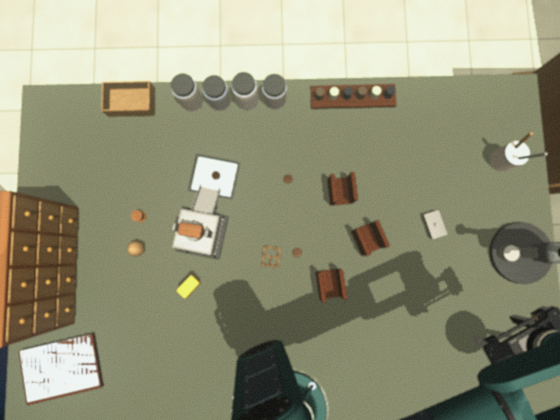

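View pics/side0.png

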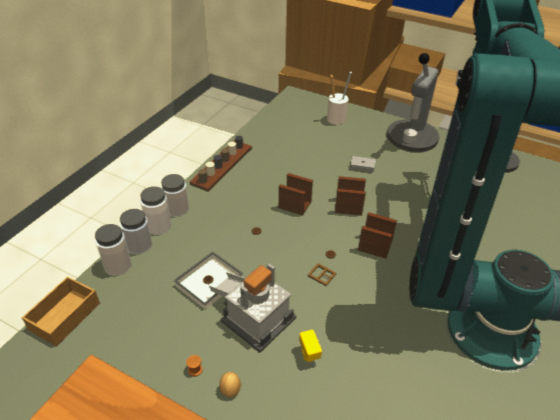

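The top view shows the hopper with the orange stopper at about (190,230). The yellow look-alike is at (188,286). There are three candidate racks, at (342,189), (371,238) and (332,285). The one with the largest column is farthest to the robot's right, so (371,238) fits, and I'll confirm it in a crop along with the measurements.

```bash
cat > h.py <<'E'
from cell import *
import cv2,numpy as np
def ray(n,u,v,z):
    c=camera_info(n);R,t=c["R"],c["t"];C=-R.T@t
    d=R.T@np.array([(u-c["cx"])/c["fx"],(v-c["cy"])/c["fy"],1]);return C+d*(z-C[2])/d[2]
def proj(n,X):
    c=camera_info(n);p=c["R"]@np.array(X,float)+c["t"];return np.array([c["fx"]*p[0]/p[2]+c["cx"],c["fy"]*p[1]/p[2]+c["cy"]])
E
python3 - <<'E'
from h import *
t=cv2.imread("pics/top0.png");s=cv2.imread("pics/side0.png")
a=cv2.resize(t[145:315,160:400],None,fx=3.3,fy=3.3,interpolation=2)
cv2.imwrite("pics/crop1.png",a[:600,:800])
b=cv2.resize(s[165:355,170:410],None,fx=3.1,fy=3.1,interpolation=2);cv2.imwrite("pics/crop2.png",b)
for u,v in((342,189),(371,238),(332,285),(190,230)):print(u,v,ray("top",u,v,84).round())
E
```

```text
342 189 [ 611. -164.   84.]
371 238 [ 473. -239.   84.]
332 285 [ 348. -126.   84.]
190 230 [507. 259.  84.]
```

View pics/crop1.png

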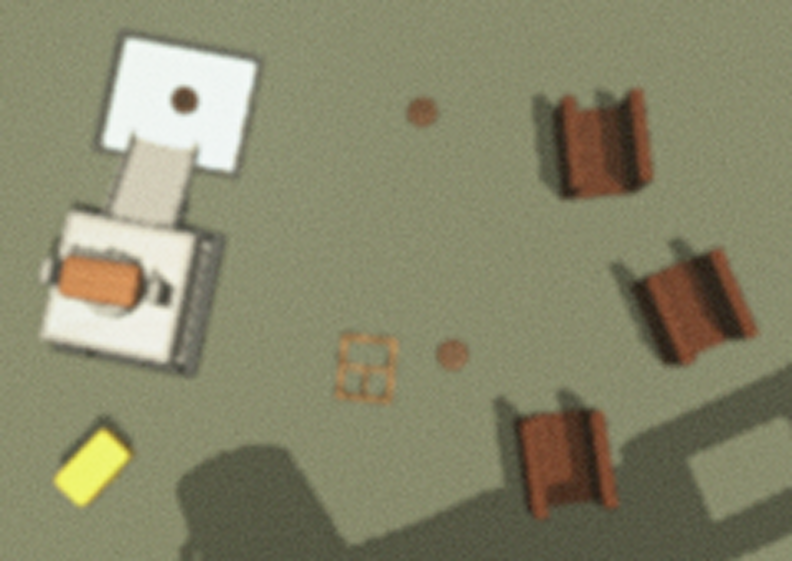

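View pics/crop2.png

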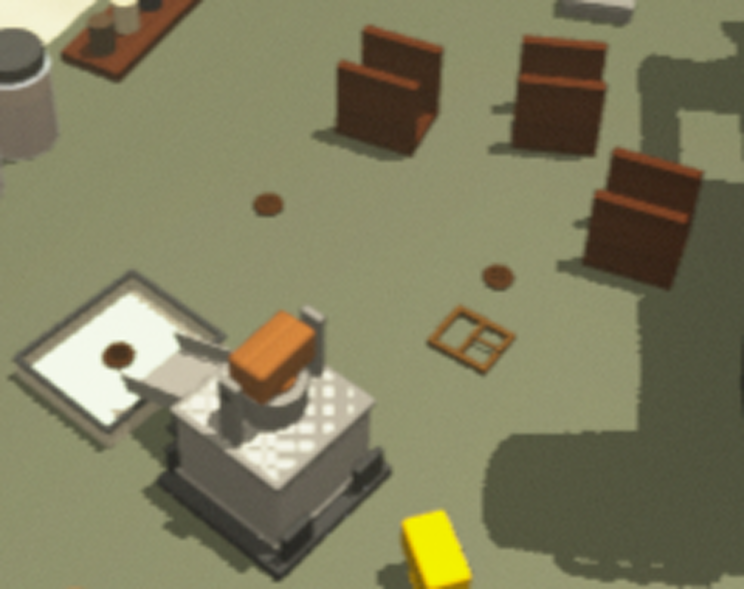

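The rack at (371,238), in crop1 at (695,305), has the most negative y (-239 against -164 and -126). That makes it the one farthest right, and it's confirmed as the target. Crop2 shows the stopper's bar between the ears. Next I'll take an enlarged mosaic to get the corners.

```bash
python3 - <<'E'
from h import *
t=cv2.imread("pics/top0.png");s=cv2.imread("pics/side0.png")
def crop(im,u,v):return cv2.resize(im[v:v+50,u:u+66],None,fx=6,fy=6,interpolation=2)
m=np.vstack([np.hstack([crop(t,160,203),crop(t,340,212)]),np.hstack([crop(s,230,258),crop(s,320,170)])])
cv2.imwrite("pics/mos.png",m)
for n in("top","side"):
    c=camera_info(n);print(n,(-c["R"].T@c["t"]).round())
for n,im,(u0,v0) in(("top",t,(160,203)),("side",s,(230,258))):
    h=cv2.cvtColor(im,40);k=cv2.inRange(h,(5,130,110),(15,255,255));q=np.zeros_like(k);q[v0:v0+50,u0:u0+66]=k[v0:v0+50,u0:u0+66]
    cs,_=cv2.findContours(q,0,1);c=max(cs,key=cv2.contourArea);print(n,cv2.contourArea(c),cv2.minAreaRect(c))
    ys,xs=np.where(q);print(xs.min(),xs.max(),ys.min(),ys.max())
E
```

```text
top [4.300e+02 1.000e+00 1.181e+03]
side [ 122.  862. 1014.]
top 226.5 ((189.78846740722656, 229.55770874023438), (23.337820053100586, 11.374736785888672), 11.309932708740234)
178 202 223 237
side 303.5 ((257.3416442871094, 276.3258056640625), (13.991592407226562, 26.032434463500977), 47.72631072998047)
244 271 266 290
```

View pics/mos.png

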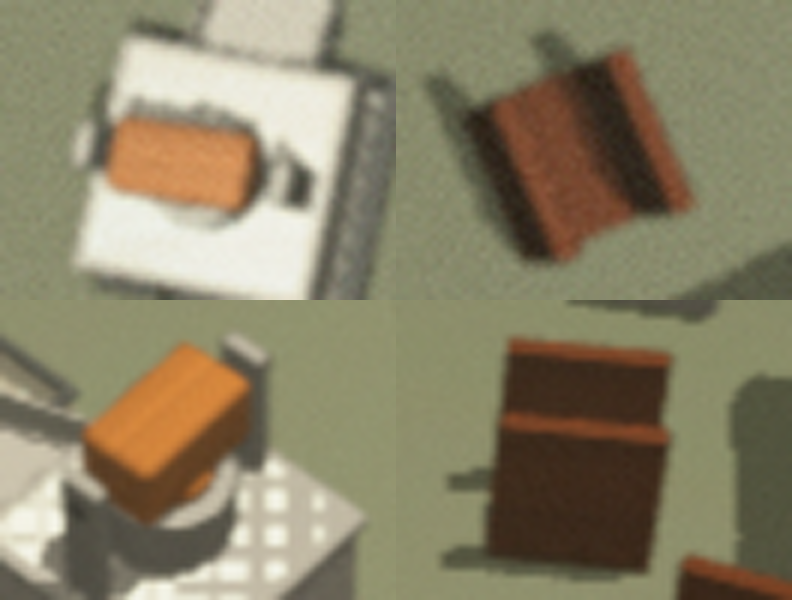

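```bash
python3 - <<'E'
from h import *
def P(n,pts,off,o,z):
    r=np.array([ray(n,off[0]+(x-o[0]-2.5)/6,off[1]+(y-o[1]-2.5)/6,z)[:2] for x,y in pts]);print(n,r.round(1).tolist(),r.mean(0).round(1));return r
print("stopper");r=P("side",[(188,343),(252,383),(150,477),(84,436)],(230,258),(0,300),163)
print([np.linalg.norm(r[i]-r[i-1]).round(1) for i in range(4)],[np.degrees(np.arctan2(*(r[i]-r[j])[::-1])).round(1) for i,j in((0,3),(1,2))])
r=P("top",[(118,117),(106,190),(225,208),(243,130)],(160,203),(0,0),163)
print([np.linalg.norm(r[i]-r[i-1]).round(1) for i in range(4)],[np.degrees(np.arctan2(*(r[i]-r[j])[::-1])).round(1) for i,j in((0,3),(1,2))])
print("hopper top");P("top",[(133,37),(352,72),(310,300),(77,265)],(160,203),(0,0),95)
print("rack")
for n,pts,off,o in(("top",[(630,48),(693,205),(555,260),(495,105)],(340,212),(396,0)),("side",[(510,339),(672,352),(668,443),(500,428)],(320,170),(396,300))):
    r=P(n,pts,off,o,84);print([np.linalg.norm(r[i]-r[i-1]).round(1) for i in range(4)],[np.degrees(np.arctan2(*(r[i]-r[j])[::-1])).round(1) for i,j in((0,1),(3,2))])
E
```

```text
stopper
side [[511.4, 215.0], [481.2, 220.4], [491.2, 276.4], [521.5, 271.8]] [501.3 245.9]
[np.float64(57.6), np.float64(30.7), np.float64(56.8), np.float64(30.7)] [np.float64(-100.2), np.float64(-100.2)]
top [[522.8, 267.9], [491.8, 272.8], [482.9, 222.3], [515.9, 214.7]] [503.4 244.4]
[np.float64(53.7), np.float64(31.4), np.float64(51.3), np.float64(33.9)] [np.float64(82.6), np.float64(80.0)]
hopper top
top [[565.6, 279.1], [547.0, 179.3], [444.0, 198.8], [462.4, 303.8]] [504.8 240.2]
rack
top [[523.3, -262.2], [450.4, -287.3], [427.0, -222.8], [498.5, -198.6]] [ 474.8 -242.7]
[np.float64(68.2), np.float64(77.0), np.float64(68.6), np.float64(75.4)] [np.float64(19.0), np.float64(18.7)]
side [[523.3, -255.7], [450.4, -285.6], [426.5, -220.6], [500.0, -191.4]] [ 475.1 -238.3]
[np.float64(68.4), np.float64(78.9), np.float64(69.2), np.float64(79.1)] [np.float64(22.3), np.float64(21.7)]
```

Measured so far:
- **Stopper:** about (502, 245), with its bar along 80°.
- **Rack:** about (475, -240.5), with its slot along about 20.5°.

Moving towards the hopper.

>>> drive_tool(
  increments=[0.93, -0.91, 0, 0, 0, 0, 0.93, -0.91, 0, 0, 0, 0, 0.93, -0.91, 0, 0, 0, 0, 0.93, -0.91, 0, 0, 0, 0, 0.93, -0.91, 0, 0, 0, 0, 0.93, -0.91, 0, 0, 0, 0],
  claw=-1,
  newtons=60,
)

```text
time_s: 0.6
tcp_pos: [308.5, -305.6, 224.6]
eef_rot: [[0.895, 0.445, 0.001], [0.445, -0.895, 0.002], [0.002, -0.001, -1.0]]
ft_force: [0.6, 1.6, 0.3]
width: 94.0
grip_force: 0.0
```

>>> drive_tool(
  increments=[0.93, -0.91, 0, 0, 0, 0, 0.93, -0.91, 0, 0, 0, 0, 0.93, -0.91, 0, 0, 0, 0, 0.93, -0.91, 0, 0, 0, 0, 0.93, -0.91, 0, 0, 0, 0, 0.93, -0.91, 0, 0, 0, 0],
)

```text
time_s: 1.1
tcp_pos: [373.4, -122.3, 224.3]
eef_rot: [[0.895, 0.446, 0.001], [0.446, -0.895, 0.002], [0.002, -0.001, -1.0]]
ft_force: [-0.6, -1.7, -0.3]
width: 93.8
grip_force: 0.0
```

>>> drive_tool(
  increments=[0.93, -0.91, 0, 0, 0, 0, 0.93, -0.91, 0, 0, 0, 0, 0.93, -0.91, 0, 0, 0, 0, 0.93, -0.91, 0, 0, 0, 0, 0.93, -0.91, 0, 0, 0, 0, 0.93, -0.91, 0, 0, 0, 0],
)

```text
time_s: 1.6
tcp_pos: [438.8, 61.1, 223.7]
eef_rot: [[0.896, 0.445, -0.001], [0.445, -0.896, 0.001], [-0.0, -0.002, -1.0]]
ft_force: [-0.2, -1.2, 0.6]
width: 93.8
grip_force: 0.0
```

>>> drive_tool(
  increments=[0.93, -0.91, 0, 0, 0, -0.9, 0.93, -0.91, 0, 0, 0, -0.9, 0.93, -0.91, 0, 0, 0, -0.9, 0.93, -0.91, 0, 0, 0, -0.9, 0.93, -0.91, 0, 0, 0, -0.9, 0.93, -0.91, 0, 0, 0, -0.9, 0.93, -0.91, 0, 0, 0, -0.9, 0.93, -0.91, 0, 0, 0, -0.9],
)

```text
time_s: 2.27
tcp_pos: [503.8, 240.6, 223.4]
eef_rot: [[0.167, 0.986, -0.001], [0.986, -0.167, -0.002], [-0.002, -0.001, -1.0]]
ft_force: [0.3, -0.7, -0.7]
width: 93.8
grip_force: 0.0
```

```bash
cat >> h.py <<'E'
from scipy.spatial.transform import Rotation as Ro
def inc(p,yaw):
    o=get_obs();R=o["eef_rot"];c,s=np.cos(np.radians(yaw)),np.sin(np.radians(yaw))
    T=np.array([[c,s,0],[s,-c,0],[0,0,-1]])
    print("t",o["time_s"],"tcp",o["tcp_pos"].round(1),"yaw",np.degrees(np.arctan2(R[1,0],R[0,0])).round(2),"w",round(o["width"],1),"q6",o["qpos"][5].round(2),"F",o["ft_force"].round(1))
    print("inc",(R.T@(np.array(p)-o["tcp_pos"])/150).round(3),(Ro.from_matrix(R.T@T).as_rotvec(degrees=True)/60).round(3))
E
python3 -c "
from h import *
inc((502.3,244.8,222),80)
cv2.imwrite('pics/t1.png',cv2.resize(capture('side')[200:320,200:360],None,fx=5,fy=5,interpolation=2)[:,:,::-1])"
```

```text
t 2.2667 tcp [503.8 240.6 223.4] yaw 80.39 w 93.8 q6 0.51 F [ 0.3 -0.7 -0.7]
inc [ 0.026 -0.014  0.009] [-0.001  0.002  0.007]
```

View pics/t1.png

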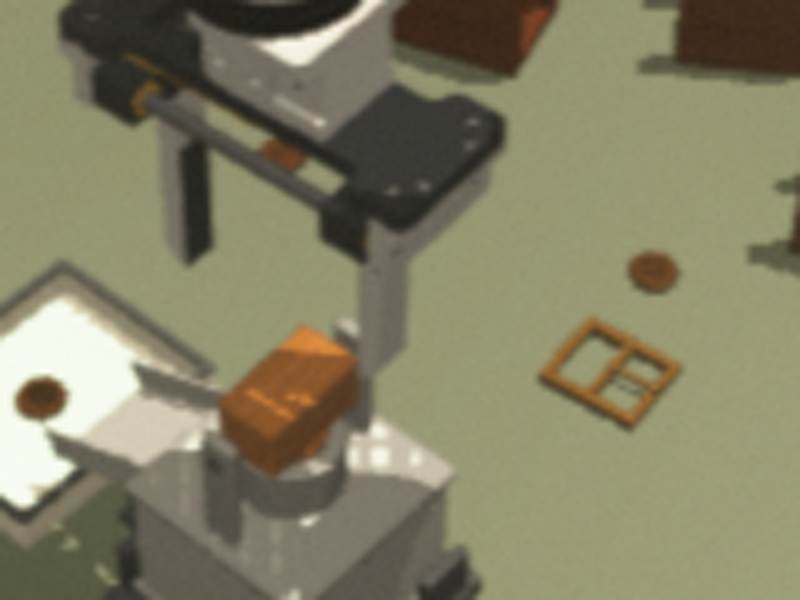

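The picture shows the fingers straddling the bar across its thickness, clear of the ears. I'll descend and close.

>>> drive_tool(
  increments=[0.026, -0.014, 0.12, 0, 0, 0, 0.026, -0.014, 0.24, 0, 0, 0, 0.026, -0.014, 0.36, 0, 0, 0, 0.026, -0.014, 0.42, 0, 0, 0, 0.026, -0.014, 0.45, 0, 0, 0, 0.026, -0.014, 0.47, 0, 0, 0, 0.026, -0.014, 0.47, 0, 0, 0],
)

```text
time_s: 2.9
tcp_pos: [501.8, 245.6, 153.9]
eef_rot: [[0.173, 0.985, 0.0], [0.985, -0.173, -0.0], [-0.0, 0.0, -1.0]]
ft_force: [-0.1, 0.0, -0.6]
width: 93.7
grip_force: 0.0
```

>>> drive_tool(
  increments=[0, 0, 0, 0, 0, 0, 0, 0, 0, 0, 0, 0, 0, 0, 0, 0, 0, 0, 0, 0, 0, 0, 0, 0, 0, 0, 0, 0, 0, 0, 0, 0, 0, 0, 0, 0, 0, 0, 0, 0, 0, 0, 0, 0, 0, 0, 0, 0],
  claw=1,
  newtons=60,
)

```text
time_s: 3.57
tcp_pos: [501.4, 246.2, 154.0]
eef_rot: [[0.172, 0.985, 0.0], [0.985, -0.172, -0.0], [-0.0, 0.0, -1.0]]
ft_force: [0.3, -0.2, 0.6]
width: 44.1
grip_force: 0.0
```

>>> drive_tool(
  increments=[0, 0, 0, 0, 0, 0, 0, 0, 0, 0, 0, 0, 0, 0, 0, 0, 0, 0, 0, 0, 0, 0, 0, 0, 0, 0, 0, 0, 0, 0],
)

```text
time_s: 3.98
tcp_pos: [501.4, 246.2, 153.9]
eef_rot: [[0.172, 0.985, -0.0], [0.985, -0.172, -0.0], [-0.0, -0.0, -1.0]]
ft_force: [0.0, 1.0, 0.7]
width: 33.9
grip_force: 60.0
```

>>> drive_tool(
  increments=[0, 0, 0, 0, 0, 0.11, 0, 0, 0, 0, 0, 0.22, 0, 0, -0.0025, 0, 0, 0.33, 0, 0, -0.005, 0, 0, 0.44, 0, 0, -0.0075, 0, 0, 0.55, 0, 0, -0.01, 0, 0, 0.66, 0, 0, -0.0125, 0, 0, 0.77, 0, 0, -0.015, 0, 0, 0.88],
)

```text
time_s: 4.65
tcp_pos: [502.7, 244.9, 154.6]
eef_rot: [[0.891, 0.454, 0.002], [0.454, -0.891, -0.003], [0.0, 0.004, -1.0]]
ft_force: [4.9, -2.4, -6.2]
width: 33.7
grip_force: 60.0
```

>>> drive_tool(
  increments=[0, 0, 0, 0, 0, -0.11, 0, 0, 0, 0, 0, -0.22, 0, 0, -0.003, 0, 0, -0.33, 0, 0, -0.006, 0, 0, -0.44, 0, 0, -0.009, 0, 0, -0.55, 0, 0, -0.012, 0, 0, -0.66, 0, 0, -0.016, 0, 0, -0.77, 0, 0, -0.02, 0, 0, -0.88],
)

```text
time_s: 5.32
tcp_pos: [501.0, 246.2, 156.2]
eef_rot: [[0.167, 0.986, -0.003], [0.986, -0.167, -0.0], [-0.001, -0.003, -1.0]]
ft_force: [1.1, 2.0, -10.6]
width: 33.9
grip_force: 60.0
```

```bash
python3 - <<'E'
from h import *
inc((502,245,160),80);print(get_obs()["ft_torque"].round(2))
cv2.imwrite('pics/s2.png',cv2.resize(capture('side')[200:320,200:360],None,fx=5,fy=5,interpolation=2)[:,:,::-1])
E
```

```text
t 5.3167 tcp [501.  246.2 156.2] yaw 80.41 w 33.9 q6 0.52 F [  1.1   2.  -10.6]
inc [-0.007  0.008 -0.026] [-0.003  0.001  0.007]
[ 0.39 -0.6  -0.21]
```

View pics/s2.png

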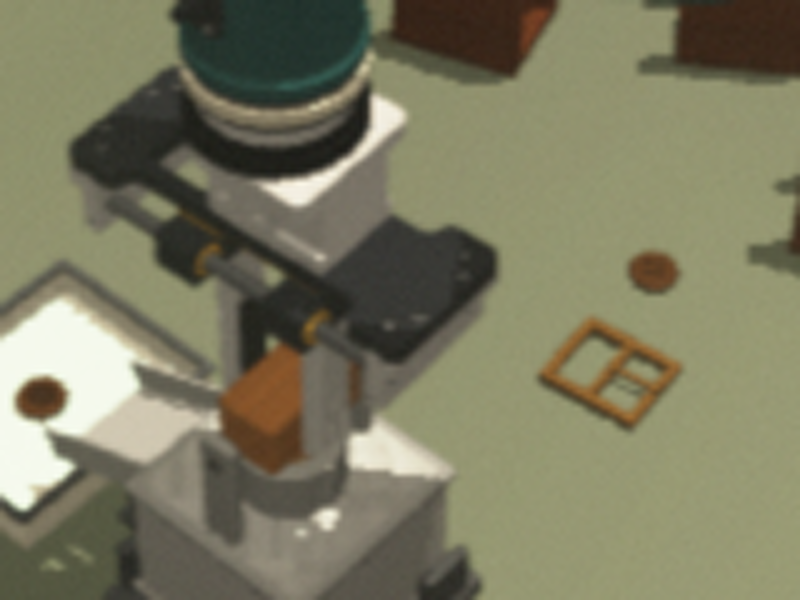

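The stopper is still between the fingers and the hopper hasn't moved. The pull is about 10 N, below the hopper's weight, so I'll keep twisting.

>>> drive_tool(
  increments=[0, 0, 0, 0, 0, 0.11, 0, 0, 0, 0, 0, 0.22, 0, 0, -0.003, 0, 0, 0.33, 0, 0, -0.006, 0, 0, 0.44, 0, 0, -0.009, 0, 0, 0.55, 0, 0, -0.012, 0, 0, 0.66, 0, 0, -0.015, 0, 0, 0.77, 0, 0, -0.018, 0, 0, 0.88],
)

```text
time_s: 6.03
tcp_pos: [502.8, 244.8, 159.1]
eef_rot: [[0.892, 0.451, 0.002], [0.451, -0.892, -0.004], [-0.0, 0.004, -1.0]]
ft_force: [6.8, -1.9, -11.9]
width: 33.6
grip_force: 60.0
```

>>> drive_tool(
  increments=[0, 0, 0, 0, 0, -0.11, 0, 0, 0, 0, 0, -0.22, 0, 0, -0.003, 0, 0, -0.33, 0, 0, -0.006, 0, 0, -0.44, 0, 0, -0.009, 0, 0, -0.55, 0, 0, -0.012, 0, 0, -0.66, 0, 0, -0.015, 0, 0, -0.77, 0, 0, -0.018, 0, 0, -0.88],
)

```text
time_s: 6.7
tcp_pos: [501.3, 246.1, 162.0]
eef_rot: [[0.169, 0.986, -0.002], [0.986, -0.169, -0.001], [-0.001, -0.002, -1.0]]
ft_force: [2.6, 1.6, -9.7]
width: 33.7
grip_force: 60.0
```

```bash
python3 - <<'E'
from h import *
# hopper lift check: image shift of ear/hopper parts between first frame of twist and now
a=cv2.imread('pics/s2.png');b=cv2.resize(capture('side')[200:320,200:360],None,fx=5,fy=5,interpolation=2)[:,:,::-1].copy()
cv2.imwrite('pics/s3.png',b)
for n,(x,y,w,h) in {"front edge":(380,420,100,160),"left":(110,440,100,150)}.items():
    r=cv2.matchTemplate(b[y-20:y+h+20,x-20:x+w+20],a[y:y+h,x:x+w],5);print(n,cv2.minMaxLoc(r)[1:4:2])
inc((502,245,163),80)
E
```

```text
front edge (0.9959670305252075, (20, 20))
left (0.9948277473449707, (20, 20))
t 6.75 tcp [501.2 246.1 162.2] yaw 80.52 w 33.6 q6 0.52 F [ 3.1  1.1 -9.8]
inc [-0.006  0.006 -0.006] [-0.002  0.001  0.009]
```

The hopper shows no motion and the stopper is about 8 mm up, so I'll continue.

>>> drive_tool(
  increments=[0, 0, 0, 0, 0, 0.11, 0, 0, -0.001, 0, 0, 0.22, 0, 0, -0.004, 0, 0, 0.33, 0, 0, -0.007, 0, 0, 0.44, 0, 0, -0.01, 0, 0, 0.55, 0, 0, -0.013, 0, 0, 0.66, 0, 0, -0.016, 0, 0, 0.77, 0, 0, -0.019, 0, 0, 0.88],
)

```text
time_s: 7.42
tcp_pos: [502.9, 244.8, 165.1]
eef_rot: [[0.893, 0.449, 0.002], [0.449, -0.893, -0.004], [0.0, 0.004, -1.0]]
ft_force: [7.5, -2.4, -11.4]
width: 33.2
grip_force: 60.0
```

>>> drive_tool(
  increments=[0, 0, 0, 0, 0, -0.11, 0, 0, -0.001, 0, 0, -0.22, 0, 0, -0.004, 0, 0, -0.33, 0, 0, -0.007, 0, 0, -0.44, 0, 0, -0.01, 0, 0, -0.55, 0, 0, -0.013, 0, 0, -0.66, 0, 0, -0.016, 0, 0, -0.77, 0, 0, -0.019, 0, 0, -0.88],
)

```text
time_s: 8.08
tcp_pos: [501.3, 246.1, 167.9]
eef_rot: [[0.171, 0.985, -0.002], [0.985, -0.171, -0.001], [-0.001, -0.002, -1.0]]
ft_force: [3.0, 2.5, -9.8]
width: 33.5
grip_force: 60.0
```

>>> drive_tool(
  increments=[0, 0, 0, 0, 0, 0.11, 0, 0, -0.001, 0, 0, 0.22, 0, 0, -0.004, 0, 0, 0.33, 0, 0, -0.007, 0, 0, 0.44, 0, 0, -0.01, 0, 0, 0.55, 0, 0, -0.013, 0, 0, 0.66, 0, 0, -0.016, 0, 0, 0.77, 0, 0, -0.019, 0, 0, 0.88],
)

```text
time_s: 8.75
tcp_pos: [501.5, 245.8, 173.9]
eef_rot: [[0.893, 0.45, 0.001], [0.45, -0.893, -0.001], [0.0, 0.001, -1.0]]
ft_force: [0.9, -0.4, -0.8]
width: 33.6
grip_force: 60.0
```

>>> drive_tool(
  increments=[0, 0, 0, 0, 0, -0.11, 0, 0, -0.001, 0, 0, -0.22, 0, 0, -0.004, 0, 0, -0.33, 0, 0, -0.007, 0, 0, -0.44, 0, 0, -0.01, 0, 0, -0.55, 0, 0, -0.013, 0, 0, -0.66, 0, 0, -0.016, 0, 0, -0.77, 0, 0, -0.019, 0, 0, -0.88],
)

```text
time_s: 9.42
tcp_pos: [501.4, 246.1, 176.8]
eef_rot: [[0.17, 0.985, 0.0], [0.985, -0.17, -0.0], [-0.0, 0.0, -1.0]]
ft_force: [0.1, 0.1, -0.6]
width: 33.8
grip_force: 60.0
```

The pull force has dropped to about zero, so the stopper is free. Lifting it clear.

>>> drive_tool(
  increments=[0, 0, -0.02, 0, 0, 0, 0, 0, -0.06, 0, 0, 0, 0, 0, -0.12, 0, 0, 0, 0, 0, -0.2, 0, 0, 0, 0, 0, -0.3, 0, 0, 0, 0, 0, -0.4, 0, 0, 0, 0, 0, -0.4, 0, 0, 0, 0, 0, -0.4, 0, 0, 0],
)

```text
time_s: 10.08
tcp_pos: [502.2, 246.5, 238.1]
eef_rot: [[0.173, 0.985, 0.004], [0.985, -0.173, 0.001], [0.002, 0.003, -1.0]]
ft_force: [0.6, 0.2, -0.4]
width: 33.9
grip_force: 60.0
```

```bash
python3 - <<'E'
from h import *
b=cv2.resize(capture('side')[170:320,190:390],None,fx=4,fy=4,interpolation=2)[:,:,::-1].copy()
cv2.imwrite('pics/s4.png',b)
inc((560,10,236),80)
inc((560,10,236),20)
E
```

```text
t 10.1333 tcp [501.6 246.3 236.6] yaw 80.06 w 33.5 q6 0.53 F [ 0.2  0.  -1.2]
inc [-1.484  0.656  0.004] [ 0.001 -0.     0.001]
t 10.1333 tcp [501.6 246.3 236.6] yaw 80.06 w 33.5 q6 0.53 F [ 0.2  0.  -1.2]
inc [-1.484  0.656  0.004] [ 1.000e-03 -1.000e-03  1.001e+00]
```

View pics/s4.png

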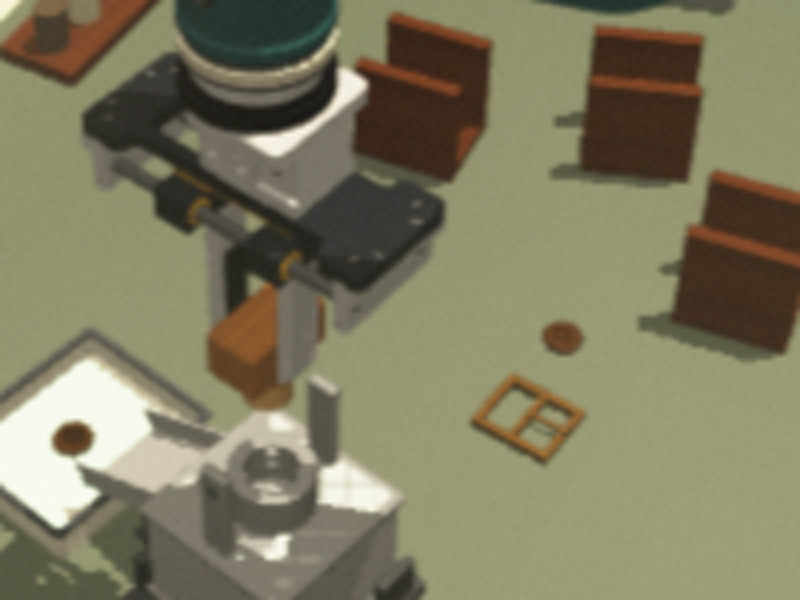

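The stopper is out and upright in the jaws, and the hopper is on its stand. Carrying it to the bare counter near (550, 10).

>>> drive_tool(
  increments=[-0.2, 0.08, 0, 0, 0, 0, -0.4, 0.16, 0, 0, 0, 0, -0.6, 0.23, 0, 0, 0, 0, -0.75, 0.29, 0, 0, 0, 0, -0.75, 0.29, 0, 0, 0, 0],
)

```text
time_s: 10.55
tcp_pos: [525.1, 123.8, 234.6]
eef_rot: [[0.178, 0.984, -0.002], [0.984, -0.178, -0.003], [-0.003, -0.002, -1.0]]
ft_force: [-0.8, -0.5, -1.8]
width: 33.6
grip_force: 60.0
```

>>> drive_tool(
  increments=[-0.15, 0.06, 0, 0, 0, 0.11, -0.3, 0.12, 0, 0, 0, 0.22, -0.45, 0.18, 0, 0, 0, 0.33, -0.6, 0.24, 0, 0, 0, 0.44, -0.74, 0.29, 0, 0, 0, 0.55, -0.74, 0.29, 0, 0, 0, 0.66, -0.74, 0.29, 0, 0, 0, 0.77, -0.74, 0.29, 0, 0, 0, 0.88],
)

```text
time_s: 11.22
tcp_pos: [548.3, 11.3, 234.7]
eef_rot: [[0.892, 0.453, -0.002], [0.453, -0.892, 0.001], [-0.002, -0.002, -1.0]]
ft_force: [0.8, -0.8, -0.4]
width: 33.7
grip_force: 60.0
```

>>> drive_tool(
  increments=[0, 0, 0.2, 0, 0, 0.12, 0, 0, 0.4, 0, 0, 0.12, 0, 0, 0.6, 0, 0, 0.12, 0, 0, 0.8, 0, 0, 0.12, 0, 0, 0.9, 0, 0, 0.12, 0, 0, 0.95, 0, 0, 0.12, 0, 0, 0.95, 0, 0, 0.12],
)

```text
time_s: 11.8
tcp_pos: [546.8, 11.9, 90.4]
eef_rot: [[0.939, 0.344, -0.006], [0.344, -0.939, 0.001], [-0.005, -0.003, -1.0]]
ft_force: [-0.5, -0.1, -1.1]
width: 33.4
grip_force: 60.0
```

```bash
python3 - <<'E'
from h import *
inc((550,10,52),20)
t,s=capture('top'),capture('side')
m=np.vstack([cv2.resize(t[150:290,200:400],None,fx=2.1,fy=2.1),cv2.resize(s[180:320,210:410],None,fx=2.1,fy=2.1)])
cv2.imwrite('pics/m5.png',m[:,:,::-1])
E
```

```text
t 11.8 tcp [546.8  11.9  90.4] yaw 20.13 w 33.4 q6 1.14 F [-0.5 -0.1 -1.1]
inc [0.017 0.02  0.256] [-0.003  0.005  0.002]
```

View pics/m5.png

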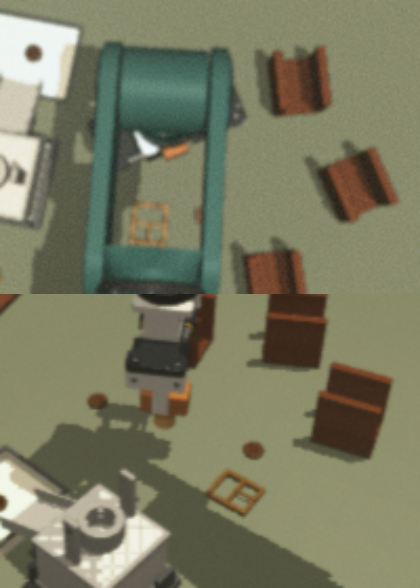

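The picture shows the stopper upright over bare counter, with the buttons and buckle well clear. Lowering it to contact.

>>> drive_tool(
  increments=[0, 0, 0.06, 0, 0, 0, 0, 0, 0.12, 0, 0, 0, 0, 0, 0.18, 0, 0, 0, 0, 0, 0.21, 0, 0, 0, 0, 0, 0.22, 0, 0, 0, 0, 0, 0.22, 0, 0, 0],
)

```text
time_s: 12.4
tcp_pos: [548.2, 11.1, 59.6]
eef_rot: [[0.939, 0.344, -0.002], [0.344, -0.939, 0.0], [-0.001, -0.001, -1.0]]
ft_force: [-0.3, 0.5, -0.6]
width: 34.0
grip_force: 60.0
```

>>> drive_tool(
  increments=[0, 0, 0.005, 0, 0, 0, 0, 0, 0.01, 0, 0, 0, 0, 0, 0.015, 0, 0, 0, 0, 0, 0.02, 0, 0, 0, 0, 0, 0.025, 0, 0, 0, 0, 0, 0.025, 0, 0, 0],
)

```text
time_s: 12.9
tcp_pos: [548.7, 11.1, 56.7]
eef_rot: [[0.939, 0.344, -0.0], [0.344, -0.939, -0.0], [-0.0, 0.0, -1.0]]
ft_force: [0.7, 0.5, -0.6]
width: 33.7
grip_force: 60.0
```

>>> drive_tool(
  increments=[0, 0, 0.005, 0, 0, 0, 0, 0, 0.01, 0, 0, 0, 0, 0, 0.015, 0, 0, 0, 0, 0, 0.02, 0, 0, 0, 0, 0, 0.025, 0, 0, 0, 0, 0, 0.025, 0, 0, 0],
)

```text
time_s: 13.4
tcp_pos: [548.6, 11.1, 52.8]
eef_rot: [[0.939, 0.344, -0.0], [0.344, -0.939, -0.0], [-0.0, -0.0, -1.0]]
ft_force: [0.0, -0.9, -1.5]
width: 33.3
grip_force: 60.0
```

>>> drive_tool(
  increments=[0, 0, 0.005, 0, 0, 0, 0, 0, 0.01, 0, 0, 0, 0, 0, 0.013, 0, 0, 0, 0, 0, 0.013, 0, 0, 0],
)

```text
time_s: 13.73
tcp_pos: [548.7, 11.1, 50.9]
eef_rot: [[0.939, 0.344, -0.0], [0.344, -0.939, -0.0], [-0.0, -0.0, -1.0]]
ft_force: [-0.0, 0.0, -0.4]
width: 33.6
grip_force: 60.0
```

>>> drive_tool(
  increments=[0, 0, 0.004, 0, 0, 0, 0, 0, 0.008, 0, 0, 0, 0, 0, 0.012, 0, 0, 0, 0, 0, 0.012, 0, 0, 0],
)

```text
time_s: 14.07
tcp_pos: [548.9, 11.1, 50.4]
eef_rot: [[0.939, 0.344, 0.001], [0.344, -0.939, -0.0], [0.0, 0.0, -1.0]]
ft_force: [-2.7, 0.9, 5.1]
width: 33.4
grip_force: 60.0
```

There's contact at 5 N, so I'll release.

>>> drive_tool(
  increments=[0, 0, 0, 0, 0, 0, 0, 0, 0, 0, 0, 0, 0, 0, 0, 0, 0, 0, 0, 0, 0, 0, 0, 0, 0, 0, 0, 0, 0, 0, 0, 0, 0, 0, 0, 0, 0, 0, 0, 0, 0, 0, 0, 0, 0, 0, 0, 0],
  claw=-1,
)

```text
time_s: 14.73
tcp_pos: [548.7, 11.1, 49.2]
eef_rot: [[0.939, 0.344, -0.0], [0.344, -0.939, -0.0], [-0.0, 0.0, -1.0]]
ft_force: [0.1, 0.3, -0.3]
width: 83.3
grip_force: 0.0
```

>>> drive_tool(
  increments=[0, 0, -0.03, 0, 0, 0, 0, 0, -0.1, 0, 0, 0, 0, 0, -0.2, 0, 0, 0, 0, 0, -0.35, 0, 0, 0, 0, 0, -0.5, 0, 0, 0, 0, 0, -0.6, 0, 0, 0, 0, 0, -0.6, 0, 0, 0],
)

```text
time_s: 15.32
tcp_pos: [551.5, 10.9, 145.0]
eef_rot: [[0.939, 0.344, 0.01], [0.344, -0.939, -0.001], [0.009, 0.004, -1.0]]
ft_force: [0.5, -0.5, 1.3]
width: 93.7
grip_force: 0.0
```

>>> drive_tool(
  increments=[0, 0, 0, 0, 0, -0.12, 0, 0, 0, 0, 0, -0.24, 0, 0, 0, 0, 0, -0.36, 0, 0, 0, 0, 0, -0.48, 0, 0, 0, 0, 0, -0.6, 0, 0, 0, 0, 0, -0.72, 0, 0, 0, 0, 0, -0.84, 0, 0, 0, 0, 0, -0.96],
)

```text
time_s: 15.98
tcp_pos: [548.3, 11.1, 138.6]
eef_rot: [[0.212, 0.977, -0.001], [0.977, -0.212, 0.0], [-0.0, -0.001, -1.0]]
ft_force: [-0.6, -0.3, -0.2]
width: 94.2
grip_force: 0.0
```

```bash
python3 - <<'E'
from h import *
inc((548.8,11.1,140),110.3)
s=capture('side');bgr=s[:,:,::-1].copy();cv2.imwrite('pics/s6full.png',bgr)
u,v=proj('side',(548.8,11.1,30)).astype(int);print(u,v)
h=cv2.cvtColor(bgr,40);k=cv2.inRange(h,(5,130,90),(17,255,255))
x0,y0=u-33,v-30;kk=k[y0:y0+60,x0:x0+66]
cv2.imwrite('pics/c6.png',cv2.resize(bgr[y0:y0+60,x0:x0+66],None,fx=8,fy=8,interpolation=2));print(x0,y0)
E
```

```text
t 15.9833 tcp [548.3  11.1 138.6] yaw 77.76 w 94.2 q6 0.13 F [-0.6 -0.3 -0.2]
inc [ 0.001  0.003 -0.01 ] [-0.001 -0.    -0.542]
287 242
254 212
```

View pics/c6.png

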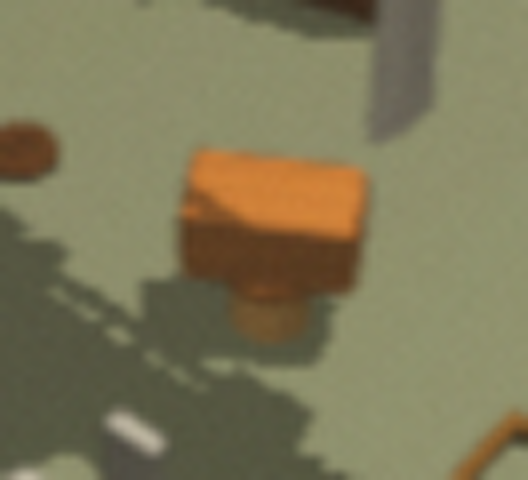

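The stopper stands upright on the counter. Its top face has corners in the crop at (197,148), (368,170), (360,238) and (182,212).

```bash
python3 - <<'E'
from h import *
r=np.array([ray('side',254+(x-3.5)/8,212+(y-3.5)/8,60)[:2] for x,y in[(197,148),(369,168),(360,238),(182,212)]])
print(r.round(1).tolist(),r.mean(0),[np.degrees(np.arctan2(*(r[i]-r[j])[::-1])).round(1) for i,j in((0,1),(3,2))])
m=r.mean(0)
inc((*m,140),110.5)
E
```

```text
[[580.4, 7.8], [526.0, -12.1], [513.8, 18.3], [570.2, 36.4]] [547.59525225  12.60076192] [np.float64(20.0), np.float64(17.8)]
t 16.0333 tcp [548.3  11.1 138.6] yaw 77.99 w 93.7 q6 0.13 F [-0.5  0.   0. ]
inc [ 0.009 -0.006 -0.01 ] [-0.001 -0.    -0.542]
```

>>> drive_tool(
  increments=[0.003, 0.003, 0, 0, 0, -0.12, 0.003, 0.003, 0, 0, 0, -0.24, 0.003, 0.003, 0, 0, 0, -0.36, 0.003, 0.003, 0, 0, 0, -0.48, 0.003, 0.003, 0, 0, 0, -0.54, 0.003, 0.003, 0, 0, 0, -0.54, 0.003, 0.003, 0, 0, 0, -0.54],
)

```text
time_s: 16.62
tcp_pos: [549.0, 11.4, 138.9]
eef_rot: [[-0.336, 0.942, -0.001], [0.942, 0.336, -0.0], [0.0, -0.001, -1.0]]
ft_force: [-0.0, 0.5, -0.3]
width: 93.9
grip_force: 0.0
```

>>> drive_tool(
  increments=[0, 0, 0.15, 0, 0, 0, 0, 0, 0.3, 0, 0, 0, 0, 0, 0.42, 0, 0, 0, 0, 0, 0.52, 0, 0, 0, 0, 0, 0.58, 0, 0, 0, 0, 0, 0.605, 0, 0, 0, 0, 0, 0.605, 0, 0, 0, 0, 0, 0.605, 0, 0, 0],
)

```text
time_s: 17.28
tcp_pos: [549.8, 11.4, 49.2]
eef_rot: [[-0.338, 0.941, 0.001], [0.941, 0.338, -0.0], [-0.001, 0.001, -1.0]]
ft_force: [-0.2, -0.4, -0.1]
width: 93.8
grip_force: 0.0
```

>>> drive_tool(
  increments=[0, 0, 0, 0, 0, 0, 0, 0, 0, 0, 0, 0, 0, 0, 0, 0, 0, 0, 0, 0, 0, 0, 0, 0, 0, 0, 0, 0, 0, 0, 0, 0, 0, 0, 0, 0, 0, 0, 0, 0, 0, 0, 0, 0, 0, 0, 0, 0],
  claw=1,
  newtons=30,
)

```text
time_s: 17.95
tcp_pos: [549.1, 11.3, 48.8]
eef_rot: [[-0.339, 0.941, -0.0], [0.941, 0.339, -0.0], [-0.0, -0.001, -1.0]]
ft_force: [-1.6, -0.6, 3.1]
width: 59.9
grip_force: 30.0
```

Gripped by the ends at 59.9 mm. Lifting and carrying it to the rack.

>>> drive_tool(
  increments=[0, 0, -0.05, 0, 0, 0, 0, 0, -0.15, 0, 0, 0, 0, 0, -0.3, 0, 0, 0, 0, 0, -0.45, 0, 0, 0, 0, 0, -0.6, 0, 0, 0, 0, 0, -0.75, 0, 0, 0, 0, 0, -0.8, 0, 0, 0, 0, 0, -0.8, 0, 0, 0],
)

```text
time_s: 18.62
tcp_pos: [551.0, 11.4, 171.5]
eef_rot: [[-0.339, 0.941, 0.006], [0.941, 0.339, -0.0], [-0.002, 0.006, -1.0]]
ft_force: [0.8, -0.3, -1.0]
width: 59.9
grip_force: 30.0
```

>>> drive_tool(
  increments=[-0.1, -0.07, 0, 0, 0, 0, -0.25, -0.18, 0, 0, 0, 0, -0.4, -0.28, 0, 0, 0, 0, -0.55, -0.4, 0, 0, 0, 0, -0.7, -0.5, 0, 0, 0, 0, -0.7, -0.5, 0, 0, 0, 0, -0.7, -0.5, 0, 0, 0, 0],
)

```text
time_s: 19.2
tcp_pos: [513.3, -113.4, 166.5]
eef_rot: [[-0.336, 0.942, -0.003], [0.942, 0.336, 0.001], [0.002, -0.002, -1.0]]
ft_force: [-1.0, 1.0, -1.7]
width: 60.0
grip_force: 30.0
```

```bash
python3 - <<'E'
from h import *
inc((475,-240.5,168),110.5)
E
```

```text
t 19.2 tcp [ 513.3 -113.4  166.5] yaw 109.65 w 60.0 q6 -0.67 F [-1.   1.  -1.7]
inc [-0.712 -0.525 -0.01 ] [-0.002 -0.002 -0.014]
```

>>> drive_tool(
  increments=[-0.1, -0.07, 0, 0, 0, 0, -0.25, -0.18, 0, 0, 0, 0, -0.4, -0.28, 0, 0, 0, 0, -0.55, -0.4, 0, 0, 0, -0.014, -0.7, -0.52, 0, 0, 0, -0.014, -0.712, -0.525, 0, 0, 0, -0.014, -0.712, -0.525, 0, 0, 0, -0.014, -0.712, -0.525, 0, 0, 0, -0.014],
)

```text
time_s: 19.87
tcp_pos: [476.7, -238.6, 167.7]
eef_rot: [[-0.353, 0.935, -0.001], [0.935, 0.353, 0.002], [0.002, 0.0, -1.0]]
ft_force: [0.1, 0.3, -0.2]
width: 59.6
grip_force: 30.0
```

```bash
python3 - <<'E'
from h import *
inc((475,-240.5,168),110.5)
s=capture('side');t=capture('top')
m=np.vstack([cv2.resize(s[145:220,320:420],None,fx=6,fy=6,interpolation=2)[:300],cv2.resize(t[210:265,330:430],None,fx=6,fy=6,interpolation=2)[:300]])
m=np.vstack([cv2.resize(s[135:225,310:410],None,fx=6,fy=6,interpolation=2)])
cv2.imwrite('pics/c7.png',m[:,:,::-1])
for x in((-40,23),(40,23),(-40,-23),(40,-23),(-40,35),(40,35),(-40,-35),(40,-35)):
    a=np.radians(20.5);X=(475+x[0]*np.cos(a)-x[1]*np.sin(a),-240.5+x[0]*np.sin(a)+x[1]*np.cos(a),84)
    print(x,((proj('side',X)-(310,135))*6+2.5).round(),end=' ')
E
```

```text
t 19.8667 tcp [ 476.7 -238.6  167.7] yaw 110.7 w 59.6 q6 -0.93 F [ 0.1  0.3 -0.2]
inc [-0.008 -0.015 -0.002] [ 0.    -0.002  0.003]
(-40, 23) [336. 336.] (40, 23) [167. 319.] (-40, -23) [338. 276.] (40, -23) [173. 259.] (-40, 35) [335. 352.] (40, 35) [166. 335.] (-40, -35) [338. 260.] (40, -35) [174. 244.]
```

View pics/c7.png

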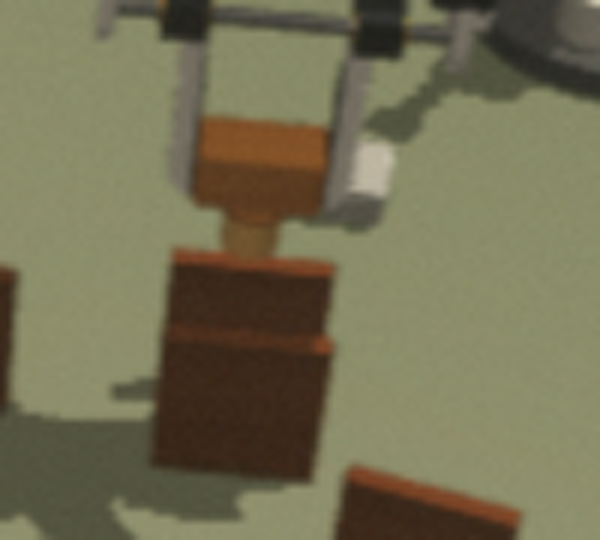

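The wall tops match the projected rack model within about 3 enlarged pixels. Next I'll compare the held stopper's position in the same camera.

```bash
python3 - <<'E'
from h import *
def c(pts,z):
    r=np.array([ray('side',310+(x-2.5)/6,135+(y-2.5)/6,z)[:2] for x,y in pts]);print(r.round(1).tolist(),r.mean(0).round(1),[np.degrees(np.arctan2(*(r[i]-r[j])[::-1])).round(1) for i,j in((0,1),(3,2))])
c([(204,117),(331,128),(326,170),(196,161)],179)
c([(174,247),(336,262),(332,353),(165,337)],84)
E
```

```text
[[510.0, -238.3], [455.6, -259.7], [445.6, -228.5], [499.7, -205.4]] [ 477.7 -233. ] [np.float64(21.4), np.float64(23.2)]
[[524.0, -257.1], [450.4, -285.6], [426.5, -220.6], [499.9, -192.3]] [ 475.2 -238.9] [np.float64(21.2), np.float64(21.1)]
```

I've now viewed 11 pictures, one over the limit of 10, so I'll stop viewing and go on numbers and force feedback only. Shifting to about (474.7, -242) and lowering in stages.

>>> drive_tool(
  increments=[-0.017, -0.021, 0, 0, 0, 0, -0.017, -0.021, 0.08, 0, 0, 0, -0.017, -0.021, 0.16, 0, 0, 0, -0.017, -0.021, 0.22, 0, 0, 0, -0.017, -0.021, 0.25, 0, 0, 0, -0.017, -0.021, 0.25, 0, 0, 0, -0.017, -0.021, 0.25, 0, 0, 0],
)

```text
time_s: 20.55
tcp_pos: [474.0, -243.2, 130.2]
eef_rot: [[-0.353, 0.936, -0.001], [0.936, 0.353, 0.001], [0.001, -0.001, -1.0]]
ft_force: [-0.6, 0.8, -0.4]
width: 60.0
grip_force: 30.0
```

```bash
python3 - <<'E'
from h import *
inc((474.7,-242,130),110.7)
# wall-top / bar edge rows in the side view down a line through the stopper, to gauge slot clearance by colour
s=capture('side');h=cv2.cvtColor(s,41)
o=get_obs()["tcp_pos"]
for d in(-22,0,22):
    a=np.radians(20.7);u=int(round(proj('side',(o[0]+d*np.cos(a),o[1]+d*np.sin(a),84))[0]))
    print(u,[(v,*map(int,h[v,u])) for v in range(146,196,1)][::1] if d==22 else '')
E
```

```text
t 20.55 tcp [ 474.  -243.2  130.2] yaw 110.65 w 60.0 q6 -0.94 F [-0.6  0.8 -0.4]
inc [0.006 0.007 0.002] [-0.001 -0.001 -0.001]
360 
352 
345 [(146, 25, 88, 96), (147, 22, 75, 78), (148, 23, 65, 67), (149, 23, 67, 65), (150, 28, 68, 90), (151, 32, 70, 110), (152, 31, 61, 122), (153, 33, 69, 126), (154, 34, 62, 127), (155, 32, 63, 129), (156, 33, 64, 132), (157, 33, 63, 138), (158, 31, 62, 139), (159, 32, 63, 138), (160, 32, 65, 138), (161, 31, 62, 139), (162, 31, 65, 137), (163, 28, 73, 137), (164, 20, 106, 130), (165, 14, 166, 123), (166, 13, 175, 128), (167, 14, 178, 132), (168, 14, 179, 127), (169, 14, 175, 131), (170, 14, 181, 131), (171, 13, 175, 121), (172, 14, 169, 95), (173, 14, 165, 93), (174, 14, 166, 95), (175, 13, 167, 93), (176, 14, 171, 97), (177, 14, 164, 90), (178, 14, 161, 87), (179, 14, 154, 76), (180, 13, 148, 62), (181, 13, 143, 59), (182, 14, 147, 59), (183, 12, 148, 62), (184, 14, 144, 62), (185, 13, 142, 63), (186, 13, 144, 62), (187, 12, 144, 62), (188, 12, 148, 62), (189, 11, 153, 70), (190, 11, 150, 80), (191, 11, 158, 76), (192, 12, 148, 62), (193, 13, 138, 59), (194, 12, 147, 59), (195, 12, 143, 57)]
```

```bash
python3 - <<'E'
from h import *
a=np.radians(20.7);n=np.array([-np.sin(a),np.cos(a)])
o=get_obs()["tcp_pos"];print("tcp n",n@o[:2])
for k,v,z in(("bar back top",164.3,141.4),("bar front top",171.6,141.4),("bar front bottom",179.3,109.4),("wall inner",188.7,84),("wall outer",191.7,84)):
    print(k,(n@ray("side",345,v,z)[:2]).round(1))
print("rack n expected", n@np.array([475,-240.5]))
E
```

```text
tcp n -395.4505980647363
bar back top -407.3
bar front top -373.7
bar front bottom -379.9
wall inner -369.2
wall outer -355.9
rack n expected -392.8748402097303
```

The bar's apparent height is a bit short. I'll calibrate the edge bias on the saved frame of it standing upright on the counter.

```bash
python3 - <<'E'
from h import *
h=cv2.cvtColor(cv2.imread('pics/s6full.png'),40)
a=np.radians(20.1);n=np.array([-np.sin(a),np.cos(a)]);c=np.array([549,11.3]);print("true n front",n@c+17,"back",n@c-17)
for u in(280,290):
    col=h[225:255,u].astype(int);print(u,[(225+i,*map(int,x)) for i,x in enumerate(col)])
    for v in(231,232,233,238,239,240,241,245,246,247,248,249):print(v,(n@ray('side',u,v,60)[:2]).round(1),(n@ray('side',u,v,28)[:2]).round(1),end=';')
E
```

```text
true n front -161.057407278833 back -195.057407278833
280 [(225, 32, 64, 143), (226, 32, 65, 142), (227, 31, 64, 143), (228, 32, 65, 142), (229, 30, 66, 140), (230, 19, 106, 156), (231, 14, 175, 195), (232, 14, 185, 199), (233, 14, 183, 204), (234, 14, 184, 206), (235, 14, 184, 194), (236, 14, 186, 169), (237, 13, 177, 141), (238, 14, 178, 133), (239, 14, 173, 121), (240, 14, 166, 95), (241, 15, 164, 92), (242, 14, 163, 94), (243, 14, 164, 95), (244, 14, 165, 91), (245, 14, 160, 89), (246, 16, 144, 87), (247, 23, 87, 79), (248, 29, 65, 83), (249, 31, 63, 85), (250, 31, 62, 86), (251, 31, 64, 84), (252, 29, 64, 84), (253, 30, 64, 87), (254, 33, 67, 87)]
231 -189.4 -221.5;232 -185.7 -217.6;233 -182.0 -213.8;238 -163.6 -194.8;239 -159.9 -191.0;240 -156.3 -187.3;241 -152.7 -183.5;245 -138.4 -168.8;246 -134.9 -165.1;247 -131.4 -161.5;248 -127.8 -157.9;249 -124.4 -154.3;290 [(225, 29, 62, 143), (226, 30, 61, 143), (227, 29, 65, 142), (228, 30, 61, 141), (229, 30, 63, 142), (230, 28, 66, 142), (231, 20, 98, 156), (232, 14, 178, 192), (233, 14, 185, 198), (234, 14, 188, 206), (235, 15, 188, 209), (236, 14, 185, 205), (237, 14, 187, 207), (238, 14, 184, 208), (239, 14, 184, 205), (240, 14, 183, 171), (241, 13, 168, 111), (242, 13, 162, 93), (243, 15, 166, 92), (244, 15, 162, 88), (245, 15, 164, 87), (246, 13, 157, 91), (247, 14, 163, 89), (248, 14, 162, 93), (249, 15, 154, 91), (250, 17, 147, 97), (251, 17, 140, 102), (252, 17, 141, 101), (253, 18, 133, 98), (254, 22, 99, 90)]
231 -193.8 -226.0;232 -190.0 -222.1;233 -186.3 -218.2;238 -167.8 -199.2;239 -164.2 -195.4;240 -160.5 -191.7;241 -156.9 -187.9;245 -142.6 -173.1;246 -139.1 -169.4;247 -135.5 -165.8;248 -132.0 -162.2;249 -128.5 -158.5;
```

The same bias shows when the stopper is known to be upright, so it's upright now. After correction the stopper and rack agree across the slot to within about 1 mm (-395 against -394.8). Lowering.

>>> drive_tool(
  increments=[0, 0, 0.03, 0, 0, 0, 0, 0, 0.06, 0, 0, 0, 0, 0, 0.09, 0, 0, 0, 0, 0, 0.12, 0, 0, 0, 0, 0, 0.15, 0, 0, 0, 0, 0, 0.17, 0, 0, 0, 0, 0, 0.17, 0, 0, 0],
)

```text
time_s: 21.18
tcp_pos: [473.8, -243.1, 104.4]
eef_rot: [[-0.353, 0.936, -0.002], [0.936, 0.353, 0.001], [0.002, -0.001, -1.0]]
ft_force: [0.2, 0.1, -0.9]
width: 59.6
grip_force: 30.0
```

>>> drive_tool(
  increments=[0, 0, 0.03, 0, 0, 0, 0, 0, 0.06, 0, 0, 0, 0, 0, 0.09, 0, 0, 0, 0, 0, 0.12, 0, 0, 0, 0, 0, 0.15, 0, 0, 0, 0, 0, 0.15, 0, 0, 0],
)

```text
time_s: 21.68
tcp_pos: [473.7, -243.0, 81.6]
eef_rot: [[-0.353, 0.936, -0.002], [0.936, 0.353, 0.001], [0.002, -0.001, -1.0]]
ft_force: [-0.6, -0.2, -1.6]
width: 59.9
grip_force: 30.0
```

>>> drive_tool(
  increments=[0, 0, 0.02, 0, 0, 0, 0, 0, 0.04, 0, 0, 0, 0, 0, 0.06, 0, 0, 0, 0, 0, 0.08, 0, 0, 0, 0, 0, 0.1, 0, 0, 0, 0, 0, 0.11, 0, 0, 0, 0, 0, 0.11, 0, 0, 0],
)

```text
time_s: 22.27
tcp_pos: [474.1, -243.3, 66.0]
eef_rot: [[-0.353, 0.936, -0.001], [0.936, 0.353, 0.0], [0.001, -0.001, -1.0]]
ft_force: [0.3, 0.9, -0.2]
width: 60.0
grip_force: 30.0
```

The bar is inside the slot with no side force. Feeling for the floor, expected at TCP z of about 57.

>>> drive_tool(
  increments=[0, 0, 0.01, 0, 0, 0, 0, 0, 0.02, 0, 0, 0, 0, 0, 0.03, 0, 0, 0, 0, 0, 0.04, 0, 0, 0, 0, 0, 0.05, 0, 0, 0, 0, 0, 0.05, 0, 0, 0],
)

```text
time_s: 22.77
tcp_pos: [474.2, -243.3, 58.6]
eef_rot: [[-0.353, 0.936, -0.0], [0.936, 0.353, 0.0], [0.0, -0.0, -1.0]]
ft_force: [0.5, 0.4, -0.9]
width: 59.9
grip_force: 30.0
```

>>> drive_tool(
  increments=[0, 0, 0.004, 0, 0, 0, 0, 0, 0.008, 0, 0, 0, 0, 0, 0.012, 0, 0, 0, 0, 0, 0.016, 0, 0, 0, 0, 0, 0.016, 0, 0, 0],
)

```text
time_s: 23.18
tcp_pos: [474.5, -243.5, 56.8]
eef_rot: [[-0.353, 0.936, 0.0], [0.936, 0.353, -0.0], [-0.0, 0.0, -1.0]]
ft_force: [-0.5, 0.4, 0.2]
width: 59.8
grip_force: 30.0
```

>>> drive_tool(
  increments=[0, 0, 0.004, 0, 0, 0, 0, 0, 0.008, 0, 0, 0, 0, 0, 0.01, 0, 0, 0, 0, 0, 0.01, 0, 0, 0],
)

```text
time_s: 23.52
tcp_pos: [474.5, -243.5, 56.7]
eef_rot: [[-0.353, 0.936, 0.0], [0.936, 0.353, -0.001], [-0.001, 0.0, -1.0]]
ft_force: [-2.6, 1.3, 7.2]
width: 59.7
grip_force: 30.0
```

Floor contact at the expected height, with 7 N. Releasing and withdrawing.

>>> drive_tool(
  increments=[0, 0, 0, 0, 0, 0, 0, 0, 0, 0, 0, 0, 0, 0, 0, 0, 0, 0, 0, 0, 0, 0, 0, 0, 0, 0, 0, 0, 0, 0, 0, 0, 0, 0, 0, 0, 0, 0, 0, 0, 0, 0],
  claw=-1,
)

```text
time_s: 24.1
tcp_pos: [474.3, -243.4, 55.0]
eef_rot: [[-0.353, 0.936, -0.0], [0.936, 0.353, 0.0], [0.0, -0.0, -1.0]]
ft_force: [0.0, 0.0, 0.6]
width: 93.7
grip_force: 0.0
```

>>> drive_tool(
  increments=[0, 0, -0.04, 0, 0, 0, 0, 0, -0.12, 0, 0, 0, 0, 0, -0.25, 0, 0, 0, 0, 0, -0.4, 0, 0, 0, 0, 0, -0.6, 0, 0, 0, 0, 0, -0.8, 0, 0, 0, 0, 0, -0.8, 0, 0, 0, 0, 0, -0.8, 0, 0, 0],
)

```text
time_s: 24.77
tcp_pos: [475.8, -244.3, 179.0]
eef_rot: [[-0.353, 0.936, 0.006], [0.936, 0.353, -0.004], [-0.006, 0.004, -1.0]]
ft_force: [-0.6, -0.1, -0.3]
width: 94.5
grip_force: 0.0
```

```bash
python3 - <<'E'
from h import *
inc((474,-243,170),110)
# check: orange/top-face pixels in the side view where the stopper's top (z=68) should be
s=capture('side');h=cv2.cvtColor(s,41);k=cv2.inRange(h,(5,120,105),(17,255,255))
u,v=proj('side',(474.5,-243,68)).astype(int);q=np.zeros_like(k);q[v-20:v+25,u-25:u+25]=k[v-20:v+25,u-25:u+25]
cs,_=cv2.findContours(q,0,1)
for c in cs:
    if cv2.contourArea(c)>10:
        r=cv2.minAreaRect(c);print((u,v),cv2.contourArea(c),np.round(r[0],1),np.round(r[1],1),round(r[2],1),ray('side',*r[0],68).round(1))
# bystanders: change since the first picture, in a few spots
a=cv2.imread('pics/side0.png');b=s[:,:,::-1]
for n,(x,y) in dict(buckle=(322,274),button1=(331,254),button0=(256,231),button2=(208,279),spool=(194,366),egg=(230,384)).items():
    t=a[y-14:y+14,x-14:x+14];w=b[y-24:y+24,x-24:x+24].copy();m=cv2.minMaxLoc(cv2.matchTemplate(w,t,5));print(n,round(m[1],2),np.array(m[3])-10)
E
```

```text
t 24.7667 tcp [ 475.8 -244.3  179. ] yaw 110.65 w 94.5 q6 -0.94 F [-0.6 -0.1 -0.3]
inc [ 0.013 -0.008  0.06 ] [0.004 0.006 0.011]
(np.int64(351), np.int64(187)) 76.5 [351.  186.9] [20.3  5.1] 5.2 [ 478.1 -246.4   68. ]
(np.int64(351), np.int64(187)) 31.0 [352.  178.2] [26.2  2.1] 5.4 [ 491.3 -285.6   68. ]
buckle 0.55 [0 0]
button1 0.51 [0 0]
button0 1.0 [0 0]
button2 1.0 [0 0]
spool 1.0 [0 0]
egg 1.0 [0 0]
```

The stopper's top face is where it should be in the slot, parallel to the walls. No bystander has shifted; the lower match scores are probably shadow. Handing in.

```bash
python3 -c "from cell import *;print(finish_job())"
```

```text
the job is handed in; nothing more can be done
None
```

Job handed in at about 25 s (no verdict shown): the stopper was twisted out with no visible hopper lift, stood on the counter, regripped by its bar ends and set upright in the right-hand rack; I viewed 11 pictures, one over the limit of 10.

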